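# Pack the press-mould kit into its tote in layers

### The arm

A 6-joint arm with a two-finger parallel gripper is mounted at the origin on the work surface. World frame = base frame: x ahead of the robot, y to its left, z up, the work surface at z = 0. Lengths are in mm, angles in rad, forces in N, time in s.
With the tool pointing down it reaches from about 350 to 800 mm from the base axis. Payload 7.3 kg.
Tool frame: the origin (TCP) lies at the very end of the fingers, on their centre line; the grasp point (between the pads) lies behind it (ctrl.grasp_offset is the z of the grasp point in the tool frame, in mm); z points along the fingers, x is the direction in which the jaws open and shut, and the axes are right-handed (so a half turn about z gives the same grasp; the last joint's range is limited). The gripper opens to 85 mm and grips with 20 to 120 N. Pads are 22 mm wide; open, the fingers measure 114 mm over their backs; the gripper's body (76 mm by 85 mm) begins 54 mm behind the grasp point. The pads swing forward as they close: fully open they stand 13 mm farther back than shut.
Start: joints at [1.012, 0.342, 1.524, -0, 1.275, -0.146], TCP at [210.605, 480.926, 231.322] pointing down, gripper open.
Joint ranges: [-2.53, 2.53], [-0.77, 2.02], [0.04, 2.7], [-1, 4.14], [0.28, 2.66], [-3.11, 3.11]. Speed limits (rad/s): [2.57, 2.57, 3.14, 3.14, 3.14, 3.14].

### API

Orientations are given as a 3x3 rotation matrix whose columns are the frame's x, y, z axes.
In Python, from station import ctrl, hand, solver, get_image, current_time, current_joints, current_joint_vel, current_effort, current_position, current_tool_rot, current_wrist_force, current_moment, current_opening gives the robot as it stands. Calls block until the motion is done:
- ctrl.move_pose(position, orientation): joint-space move of the TCP to a pose.
- ctrl.move_straight(position, attitude=None, velocity=150): straight line of the TCP; attitude=None keeps the orientation; velocity is the mean speed in mm/s.
- ctrl.set_joints(angles): joint-space move.
- hand.set_gripper(opening, newtons=None): opening from 0.0 (shut) to 1.0 (fully open); newtons is the grip in N (None keeps the last); returns when the fingers have stopped.
- ctrl.wait(seconds).
- solver.ik(position, orientation): joint angles nearest the present ones, or None.
- get_image(name): name is "side" or "top" or "wrist"; returns a dict with "pixels" (480x640x3 uint8, red, green, blue), "depth" (480x640 float32, mm along the optical axis (not along the pixel's ray), 0 where there is no reading), "intrinsics" (3x3 intrinsics, pixels), "T" (4x4, takes a point from camera to world coordinates). Camera axes: x right, y down, z forward; pixel columns grow to the right and rows downward; lengths in mm; the calibration is good to about 2 mm. A picture is of the moment at which its call begins.
A pose or a line that the arm cannot do raises ctrl.IKError and nothing moves.
- ctrl.finish_job(): hands the job in, once; it reports no verdict.
Readings, each from a call of its own:
- current_time(): time.
- current_joints(): joint angles.
- current_joint_vel(): joint speeds.
- current_effort(): joint torques, N m.
- current_position(): TCP position.
- current_tool_rot(): TCP orientation.
- current_wrist_force(): force on the tool from outside, world axes, zero at the start.
- current_moment(): the same for the moment, N m.
- current_opening(): opening from 0.0 (shut) to 1.0 (fully open).
Only numpy, scipy, OpenCV 4.12 (cv2) and the standard library are available. Lean on these libraries where they do the work, as an engineer would, in place of code of your own. Each camera call takes 0.05 s, during which the arm holds its last target.

### The job

Pack the mould kit into the black open tote in layers: lay the loose plaster block flat on the bottom across the tote's empty end, parallel to the block already packed at the other end, then lay the plywood divider board level on top of the two blocks with its handle up, and then stand the lidded tub upright on the board beside the handle. Lower each piece gently into place before letting go, never dropping it. Leave the packed block, the tote and the other things on the bench where they are.

Things in the scene. Friction and masses are not known exactly. Their poses are not given: they have to be found in the camera images.
- tote: black plastic open-topped storage tote, loose, standing on the bench. Outside 294 x 194 mm (310 x 210 over the rim lip), 120 high; inside 284 (its x) x 184 (its y) mm, straight walls 5 thick, floor 5 thick (inner floor 5 mm above the origin). Origin: centre of the underside; x along its length, y across, z up. The packed block is at its +x end; the -x end is empty
- packed_block: plaster press-mould block (as loose_block) already lying across the +x end of the tote, hollow face up, long side across the tote. Origin: centre of the underside; x along its 140 mm length, z up
- loose_block: plaster press-mould block lying flat on the bench, hollow face up: 140 (x) x 58 (y) x 50 (z) mm, 0.3 to 0.6 kg, plain vertical sides. Origin: centre of the underside; x along its length, z up. To be laid across the empty end, parallel to packed_block (either way round)
- divider: flat plywood board 270 (x) x 170 (y) x 9 mm, 0.3 kg, lying on the bench, with a wooden batten handle standing on its middle: 20 (x) x 120 (y) mm, from the board's upper face at z = 9 to z = 45 mm. Origin: centre of the board's underside; z up. It fits in the tote lengthwise (its x along the tote's x, either way round) with 7 mm to spare on every side
- tub: closed rectangular plastic tub, cream with a grey lid, 110 (x) x 60 (y) x 46 (z) mm over the lid (the body below the lid is 106 x 56 mm), 0.2 to 0.4 kg, standing on the bench. Origin: centre of the underside; x along its length, z up
- scraper: bystander: steel scraper with wooden handle, 195 mm long, lying on the bench. Origin: on the bench under it, 90 mm from the handle's end; x towards the blade
- rasp: bystander: flat shaping rasp with black handle, about 210 mm long, 50 high. Origin: on the bench under it; x along its length
- mallet: bystander: rubber mallet, 280 mm long, lying. Origin: on the bench under the handle; x towards the head
- mixing_bowl: bystander: black rubber mixing bowl, 164 mm across, 75 high. Origin: centre of the underside
- dome_cast: bystander: solid plaster dome, 96 mm across, 60 high. Origin: centre of the underside
- soap_jar: bystander: round white jar with lid, 76 mm across, 85 high. Origin: centre of the underside
- release_bottle: bystander: round cream bottle, 60 mm across, 170 high. Origin: centre of the underside
Things that resemble listed ones, but are neither listed nor needed, are in the scene too. Leave any blue, pink or red look-alike of the tub alone.

How it is judged (in metres and radians):
On the way, in this order (a step that is already met when the one before it is completed fails the run):
1. the loose block lies flat on the tote's floor at its empty end, parallel to the packed block, released (x of loose_block in the frame of tote between -0.118 and -0.035 m and y of loose_block in the frame of tote between -0.05 and 0.05 m and z of loose_block in the frame of tote between 0 and 0.01 m and angle between loose_block's own z axis and vertical below 0.06 rad and angle between the x axis of loose_block and the x axis of packed_block, either way round below 0.25 rad and contact force between loose_block and the fingers below 0.5 N and linear speed of loose_block below 0.03 m/s), for 0.2 s.
2. the divider lies level on both blocks inside the tote, handle up, released (x of loose_block in the frame of tote between -0.118 and -0.035 m and y of loose_block in the frame of tote between -0.05 and 0.05 m and z of loose_block in the frame of tote between 0 and 0.01 m and angle between loose_block's own z axis and vertical below 0.06 rad and angle between the x axis of loose_block and the x axis of packed_block, either way round below 0.25 rad and x of divider in the frame of tote between -0.012 and 0.012 m and y of divider in the frame of tote between -0.012 and 0.012 m and z of divider in the frame of tote between 0.051 and 0.059 m and angle between divider's own z axis and vertical below 0.04 rad and contact force between divider and the fingers below 0.5 N and linear speed of divider below 0.03 m/s), for 0.2 s.
At the end, for the whole second after the job is handed in: Packed block still at +x end; loose block flat on the floor 35-118 mm to -x, parallel within 0.25 rad; divider level (0.04 rad), handle up, on both blocks (underside at 51-59 mm, centred within 12 mm); tub upright (0.08 rad) on the board (within 4 mm of its face); all released, at rest (all of step 2 and angle between packed_block's own z axis and vertical below 0.06 rad and x of packed_block in the frame of tote between 0.055 and 0.118 m and y of packed_block in the frame of tote between -0.05 and 0.05 m and z of packed_block in the frame of tote between 0 and 0.01 m and x of tub in the frame of divider between -0.115 and 0.115 m and y of tub in the frame of divider between -0.07 and 0.07 m and z of tub in the frame of divider between 0.005 and 0.013 m and angle between tub's own z axis and vertical below 0.08 rad and contact force between each of loose_block, packed_block, tub, tote and the fingers below 0.5 N and linear speed of each of loose_block, packed_block, tub, tote below 0.03 m/s); the robot touches nothing.
It fails at once if the loose block, divider or tub is dropped: it moves faster than 0.4 m/s (a fall of about 8 mm) while the fingers do not touch it ((contact force between loose_block and the fingers below 0.1 N and linear speed of loose_block above 0.4 m/s) or (contact force between divider and the fingers below 0.1 N and linear speed of divider above 0.4 m/s) or (contact force between tub and the fingers below 0.1 N and linear speed of tub above 0.4 m/s)).
It fails at once if the tote is shoved more than 40 mm or lifted (distance of tote from where it was at the start of the episode above 0.04 m or angle between tote's own z axis and vertical above 0.1 rad).
It fails at once if the packed block is shoved more than 30 mm or tipped (distance of packed_block from where it was at the start of the episode above 0.03 m or angle between packed_block's own z axis and vertical above 0.15 rad).
It fails at once if a bystander on the bench is moved more than 30 mm or knocked over (distance of any of scraper, rasp, mallet, mixing_bowl, dome_cast, soap_jar, release_bottle from where it was at the start of the episode above 0.03 m or angle between any of scraper, rasp, mallet, mixing_bowl, dome_cast, soap_jar, release_bottle's own z axis and vertical above 0.4 rad).
It also fails if it takes over 69 s, if anything falls off the work surface, if the arm or the gripper's body presses on something with over 40 N, if the wrist force passes 120 N, or if a joint passes its speed limit or range.

## Working session

There is one attempt and no reset: what is moved stays moved. The work goes in short steps, each a Python script; the robot and the scene stay as the last script left them, time stands still between calls to the robot, and variables do not carry over. Pictures are saved under pics/ and viewed, and the job is handed in when it is done.

```bash
ls; mkdir -p pics; python3 - <<'E'
from station import *
import cv2,numpy as np
for n in ("top","side","wrist"):
    d=get_image(n); cv2.imwrite(f"pics/{n}0.png",d["pixels"][:,:,::-1]); np.savez(f"{n}0.npz",**{k:d[k] for k in d})
    print(n,d["intrinsics"].round(1).tolist(),d["T"].round(3).tolist())
print(current_time(),ctrl.grasp_offset)
E
```

```text
pics
top [[556.3, 0.0, 325.9], [0.0, 556.3, 241.8], [0.0, 0.0, 1.0]] [[-0.005, -0.997, 0.08, 397.308], [-1.0, 0.005, -0.005, 9.329], [0.004, -0.08, -0.997, 1550.895], [0.0, 0.0, 0.0, 1.0]]
side [[552.1, 0.0, 322.3], [0.0, 552.1, 248.5], [0.0, 0.0, 1.0]] [[0.982, -0.095, 0.163, 229.814], [-0.187, -0.58, 0.793, -1420.903], [0.02, -0.809, -0.588, 1088.127], [0.0, 0.0, 0.0, 1.0]]
wrist [[428.8, 0.0, 321.8], [0.0, 428.8, 241.6], [0.0, 0.0, 1.0]] [[0.4, 0.884, 0.243, 149.262], [0.916, -0.385, -0.108, 508.277], [-0.002, 0.266, -0.964, 372.807], [0.0, 0.0, 0.0, 1.0]]
0.15 -18.700000000000003
```

View pics/top0.png

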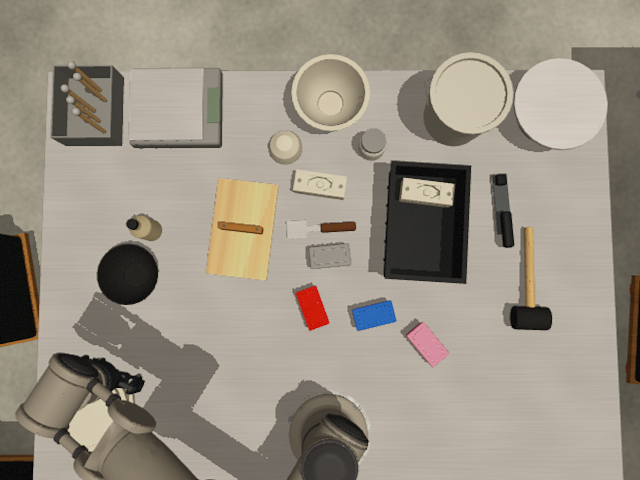

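View pics/side0.png

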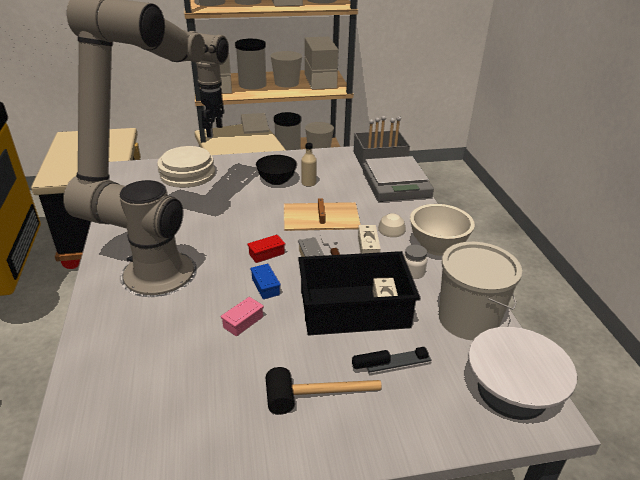

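The loose block is at (320,184), the packed block at (427,191) and the divider at (242,229). Tub candidates are the grey-lidded one at (329,256), red (312,307), blue (373,315) and pink (427,344). The grey-lidded one fits the description, so I'll confirm it in a crop.

```bash
python3 - <<'E'
import cv2,numpy as np
p=cv2.imread("pics/top0.png")
cv2.imwrite("pics/c1.png",cv2.resize(p[160:290,200:360],None,fx=5,fy=4.6,interpolation=cv2.INTER_CUBIC)[:600,:800])
cv2.imwrite("pics/c2.png",cv2.resize(p[150:300,370:530],None,fx=4,fy=4,interpolation=cv2.INTER_CUBIC))
p=cv2.imread("pics/side0.png")
cv2.imwrite("pics/c3.png",cv2.resize(p[190:340,270:430],None,fx=4,fy=4,interpolation=cv2.INTER_CUBIC))
E
```

```text
(no output)
```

View pics/c1.png

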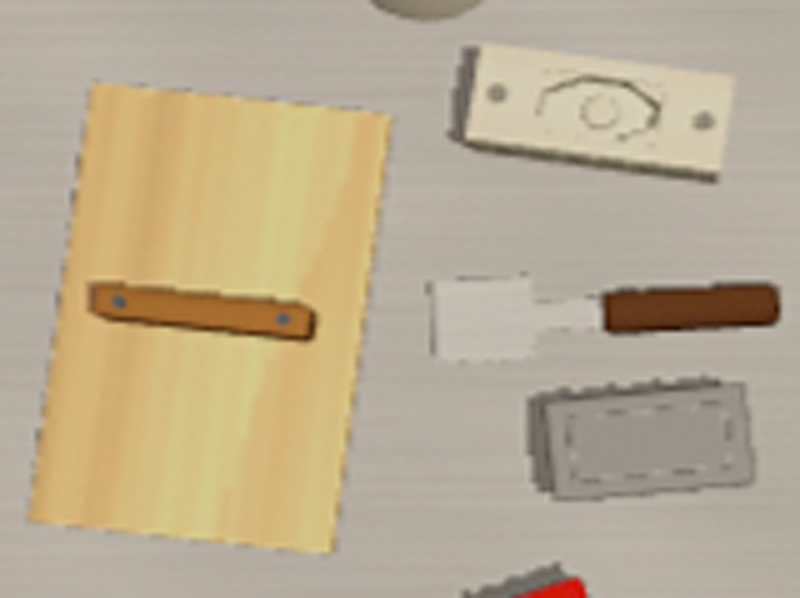

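View pics/c2.png

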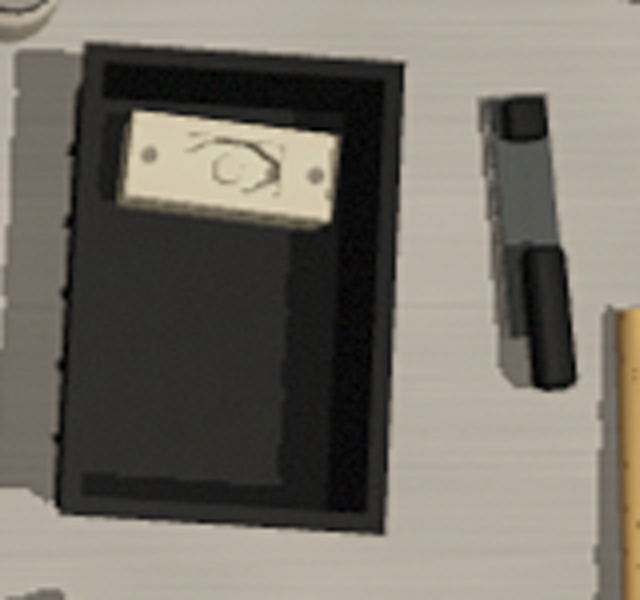

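View pics/c3.png

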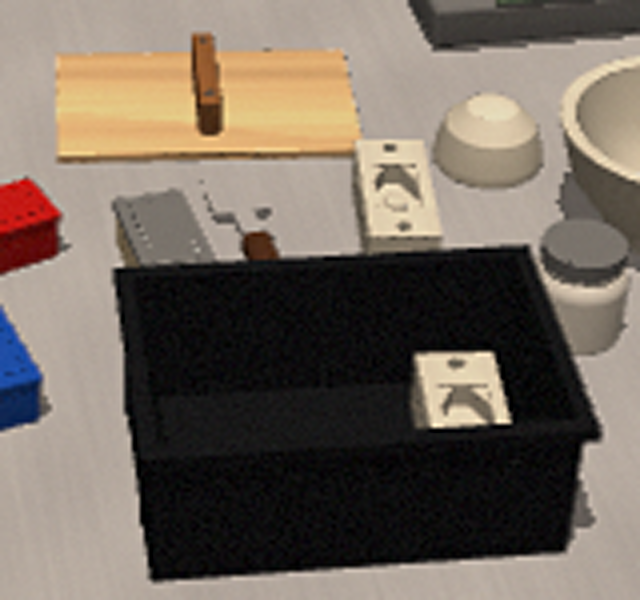

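The grey lid and cream body at (329,256) match the listed tub, and the red, blue and pink ones are look-alikes. Next I'll compute poses from the corner pixels.

```bash
cat > h.py <<'E'
import numpy as np,cv2
def toworld(uv,z,d):
    K=d["intrinsics"];T=d["T"]; out=[]
    for u,v in uv:
        r=T[:3,:3]@np.linalg.solve(K,[u,v,1.]); s=(z-T[2,3])/r[2]; out.append((T[:3,3]+s*r)[:2])
    return np.array(out)
def rect(P):
    c=P.mean(0); a=P[1]-P[0]+P[2]-P[3]; b=P[3]-P[0]+P[2]-P[1]
    return c.round(1),"a len %.1f ang %.3f"%(np.hypot(*a)/2,np.arctan2(a[1],a[0])),"b len %.1f ang %.3f"%(np.hypot(*b)/2,np.arctan2(b[1],b[0]))
E
python3 - <<'E'
from h import *
d=np.load("top0.npz")
c1=lambda L:[(200+(u+.5)/5-.5,160+(v+.5)/4.6-.5) for u,v in L]
c2=lambda L:[(370+(u+.5)/4-.5,150+(v+.5)/4-.5) for u,v in L]
for n,px,z in [("div",c1([(93,83),(390,115),(332,552),(30,521)]),9),("handle",c1([(90,283),(312,303),(314,338),(92,312)]),45),
 ("block",c1([(480,45),(734,76),(718,173),(466,140)]),50),("tub",c1([(548,398),(746,382),(754,484),(557,500)]),46),
 ("tote",c2([(86,43),(405,62),(384,534),(58,513)]),120),("packed",c2([(132,110),(340,136),(333,222),(120,204)]),55)]:
    print(n,*rect(toworld(px,z,d)))
# mask-based
im=d["pixels"].astype(int);hsv=cv2.cvtColor(d["pixels"],cv2.COLOR_RGB2HSV)
dep=d["depth"];K=d["intrinsics"];T=d["T"]
v,u=np.mgrid[:480,:640]
P=np.stack([(u-K[0,2])/K[0,0]*dep,(v-K[1,2])/K[1,1]*dep,dep],-1)@T[:3,:3].T+T[:3,3]
np.save("Ptop0.npy",P)
def box(n,r,zl,zh):
    m=np.zeros(dep.shape,bool);m[r[1]:r[3],r[0]:r[2]]=1;m&=(P[...,2]>zl)&(P[...,2]<zh)
    print(n,m.sum(),cv2.minAreaRect(P[m][:,:2].astype(np.float32)),np.median(P[m][:,2]))
box("block",(280,160,360,205),40,60);box("tub",(295,238,360,275),36,56);box("packed",(395,170,462,215),45,65)
box("tote",(370,150,480,300),110,130);box("div",(195,170,285,290),4,16);box("hand",(195,170,285,290),35,55)
E
```

```text
div [559.8 236. ] a len 168.0 ang -1.690 b len 267.9 ang 3.022
handle [560.3 235.8] a len 121.6 ang -1.688 b len 19.1 ang -3.078
block [678.4  19.1] a len 139.4 ang -1.714 b len 58.2 ang 2.996
tub [480.9  -8.1] a len 107.4 ang -1.488 b len 60.3 ang -3.071
tote [ 564.5 -261.9] a len 209.2 ang -1.638 b len 307.5 ang 3.070
packed [ 652.9 -274.4] a len 143.8 ang -1.681 b len 62.3 ang 3.018
block 865 ((679.8355712890625, 19.48520278930664), (139.86334228515625, 60.07276153564453), 81.23167419433594) 48.92384473265224
tub 889 ((480.77044677734375, -6.329681396484375), (60.0462646484375, 109.95745849609375), 5.681780815124512) 45.54489160186836
packed 1053 ((653.9439086914062, -272.51312255859375), (179.15977478027344, 109.45884704589844), 85.86966705322266) 53.7960404304024
tote 2090 ((566.0328369140625, -261.7715759277344), (211.77801513671875, 311.5702819824219), 86.04483032226562) 118.79694685304105
div 5171 ((558.300048828125, 244.16867065429688), (334.796142578125, 250.67660522460938), 0.037581466138362885) 8.289773785553052
hand 326 ((560.3458251953125, 236.47406005859375), (119.68155670166016, 20.578914642333984), 82.96554565429688) 43.770435661815554
```

```bash
cat >> h.py <<'E'
def R(yaw,flip=False):
    c,s=np.cos(yaw+(np.pi if flip else 0)),np.sin(yaw+(np.pi if flip else 0))
    return np.array([[c,s,0],[s,-c,0],[0,0,-1.]])
TC=np.array([565.3,-261.8]);TY=-0.070
def tote(x,y):
    c,s=np.cos(TY),np.sin(TY); return TC+np.array([c*x-s*y,s*x+c*y])
E
python3 - <<'E'
from h import *
from station import *
print(current_tool_rot().round(3).tolist(),current_opening(),current_joints().round(3))
for f in (0,1):
  for n,p,y in [("blk",(679,19.3),-.15),("tgt",tote(-72,0),-.07),("div",(560.1,236.2),-.12),("divt",tote(0,0),-.07),("tub",(480.8,-7.2),.085),("tubt",tote(-72,0),-.07)]:
    for z in (13,200,240):
      q=solver.ik([*p,z],R(y,f)); print(f,n,z,None if q is None else np.round(q,2))
E
```

```text
[[0.401, 0.916, -0.001], [0.916, -0.401, -0.001], [-0.001, -0.0, -1.0]] 0.9997004742906048 [ 1.012  0.343  1.525  0.     1.275 -0.146]
0 blk 13 [-0.08  0.83  1.28 -0.    1.02  0.07]
0 blk 200 [-0.08  0.66  1.09 -0.    1.4   0.07]
0 blk 240 [-0.08  0.64  1.02 -0.    1.49  0.07]
0 tgt 13 [-0.62  0.66  1.68 -0.    0.8  -0.55]
0 tgt 200 [-0.62  0.42  1.49 -0.    1.23 -0.55]
0 tgt 240 [-0.62  0.39  1.42 -0.    1.33 -0.55]
0 div 13 [ 0.27  0.73  1.52 -0.    0.89  0.39]
0 div 200 [ 0.27  0.52  1.33 -0.    1.29  0.39]
0 div 240 [ 0.27  0.49  1.27 -0.    1.38  0.39]
0 divt 13 [-0.56  0.75  1.47 -0.    0.92 -0.49]
0 divt 200 [-0.56  0.55  1.28 -0.    1.31 -0.49]
0 divt 240 [-0.56  0.52  1.22 -0.    1.4  -0.49]
0 tub 13 [-0.17  0.57  1.89 -0.    0.68 -0.26]
0 tub 200 [-0.17  0.29  1.69 -0.    1.16 -0.26]
0 tub 240 [-0.17  0.25  1.62 -0.    1.26 -0.26]
0 tubt 13 [-0.62  0.66  1.68 -0.    0.8  -0.55]
0 tubt 200 [-0.62  0.42  1.49 -0.    1.23 -0.55]
0 tubt 240 [-0.62  0.39  1.42 -0.    1.33 -0.55]
1 blk 13 [-0.08  0.83  1.28 -0.    1.02 -3.08]
1 blk 200 [-0.08  0.66  1.09 -0.    1.4  -3.08]
1 blk 240 [-0.08  0.64  1.02 -0.    1.49 -3.08]
1 tgt 13 [-0.62  0.66  1.68 -0.    0.8   2.59]
1 tgt 200 [-0.62  0.42  1.49 -0.    1.23  2.59]
1 tgt 240 [-0.62  0.39  1.42 -0.    1.33  2.59]
1 div 13 [ 0.27  0.73  1.52 -0.    0.89 -2.75]
1 div 200 [ 0.27  0.52  1.33 -0.    1.29 -2.75]
1 div 240 [ 0.27  0.49  1.27 -0.    1.38 -2.75]
1 divt 13 [-0.56  0.75  1.47 -0.    0.92  2.65]
1 divt 200 [-0.56  0.55  1.28 -0.    1.31  2.65]
1 divt 240 [-0.56  0.52  1.22 -0.    1.4   2.65]
1 tub 13 [-0.17  0.57  1.89 -0.    0.68  2.88]
1 tub 200 [-0.17  0.29  1.69 -0.    1.16  2.88]
1 tub 240 [-0.17  0.25  1.62 -0.    1.26  2.88]
1 tubt 13 [-0.62  0.66  1.68 -0.    0.8   2.59]
1 tubt 200 [-0.62  0.42  1.49 -0.    1.23  2.59]
1 tubt 240 [-0.62  0.39  1.42 -0.    1.33  2.59]
```

```bash
python3 - <<'E'
from h import *
from station import *
ctrl.move_pose([679,19.3,200],R(-.15))
ctrl.move_straight([679,19.3,90],velocity=200)
d=get_image("wrist");cv2.imwrite("pics/w1.png",d["pixels"][:,:,::-1]);np.savez("w1.npz",**d)
print(current_time(),current_wrist_force().round(2),current_position().round(1))
E
```

```text
3.2417 [ 0.5  -0.26 -0.12] [680.2  19.5  92. ]
```

View pics/w1.png

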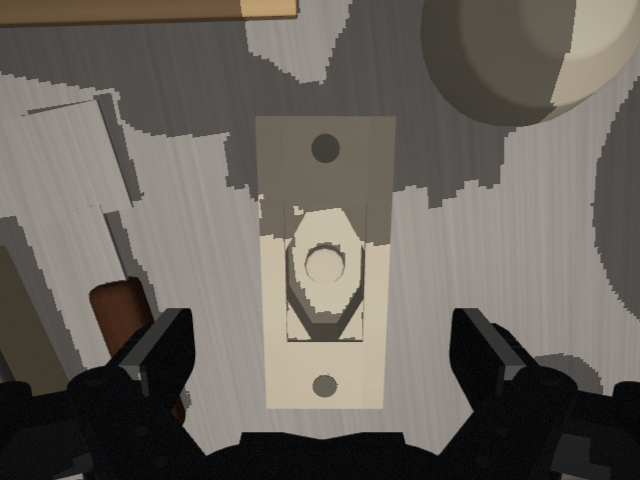

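The block sits centred between the fingers (columns 258–395, fingers at about 193 and 450), and the scraper is clear to the left.

```bash
python3 - <<'E'
from h import *
from station import *
ctrl.move_straight([679,19.3,13],velocity=120)
print(current_position().round(1),current_wrist_force().round(1))
hand.set_gripper(0.0,70)
print(current_opening(),current_wrist_force().round(1),current_position().round(1))
ctrl.move_straight([679,19.3,190],velocity=180)
ctrl.wait(.2)
print(current_time(),current_opening(),current_wrist_force().round(1),current_position().round(1))
d=get_image("wrist");cv2.imwrite("pics/w2.png",d["pixels"][:,:,::-1])
ctrl.move_pose([*tote(-72,0),200],R(-.07))
d=get_image("top");cv2.imwrite("pics/t2.png",cv2.resize(d["pixels"][120:320,340:540,::-1],None,fx=3,fy=3));np.savez("t2.npz",**d)
print(current_time(),current_wrist_force().round(1),current_position().round(1))
E
```

```text
[679.7  19.2  14. ] [ 0.9  0.3 -0.2]
0.6727577990707624 [ 0.3 -0.4  5.2] [680.   19.2  14.5]
5.7417 0.6671301088555991 [-0.9 -0.4 -4.6] [678.6  19.3 188.8]
7.1 [-0.2 -0.8 -3. ] [ 494.4 -255.9  200. ]
```

View pics/w2.png

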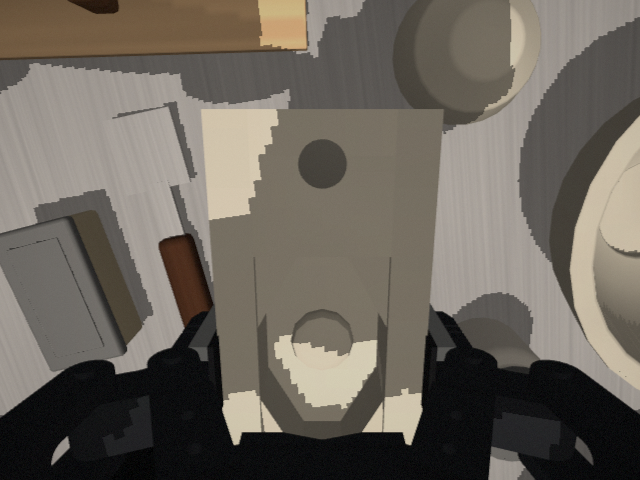

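View pics/t2.png

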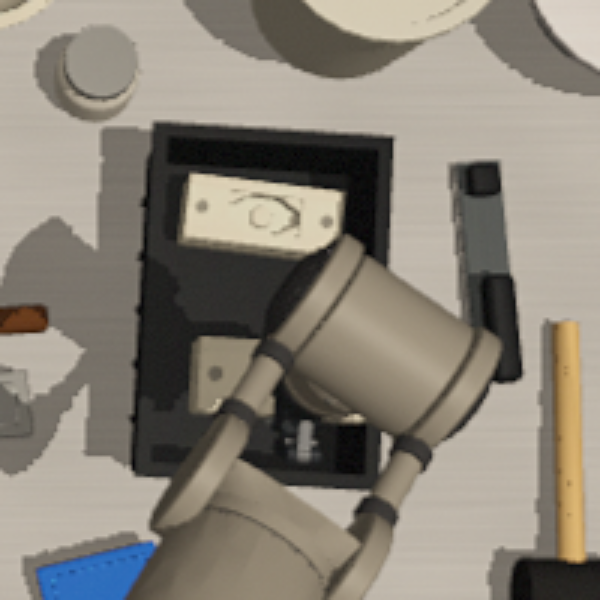

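The block is held square in the jaws (columns 205–440) and hangs over the empty end of the tote. I'll lower it while watching the wrist force.

```bash
python3 - <<'E'
from h import *
from station import *
t=tote(-72,0)
ctrl.move_straight([*t,60],velocity=180)
ctrl.move_straight([*t,23],velocity=60); ctrl.wait(.15)
f0=current_wrist_force()[2]; print(f0,current_position().round(1))
for z in np.arange(22,15,-.5):
    ctrl.move_straight([*t,z],velocity=25); f=current_wrist_force()[2]; print(z,current_position()[2].round(1),round(f,1))
    if f-f0>3: break
hand.set_gripper(1.0); ctrl.wait(.15)
print(current_time(),current_wrist_force().round(1),current_opening())
ctrl.move_straight([*t,190],velocity=200)
print(current_time())
E
```

```text
-4.018146555328448 [ 493.7 -256.9   23.4]
22.0 22.1 -4.0
21.5 21.5 -3.7
21.0 21.0 -3.5
20.5 20.4 -3.9
20.0 20.0 -3.3
19.5 19.5 -2.8
19.0 19.5 4.0
11.2417 [ 6.8 -0.4  0.8] 1.0029508382972594
12.25
```

```bash
python3 - <<'E'
from h import *
from station import *
ctrl.move_pose([560.1,236.2,150],R(-.12))
d=get_image("wrist");cv2.imwrite("pics/w3.png",d["pixels"][:,:,::-1])
d=get_image("top");cv2.imwrite("pics/t3.png",cv2.resize(d["pixels"][150:300,370:530,::-1],None,fx=4,fy=4,interpolation=cv2.INTER_CUBIC));np.savez("t3.npz",**d)
print(current_time(),current_wrist_force().round(1))
dep=d["depth"];K=d["intrinsics"];T=d["T"]
v,u=np.mgrid[:480,:640]
P=np.stack([(u-K[0,2])/K[0,0]*dep,(v-K[1,2])/K[1,1]*dep,dep],-1)@T[:3,:3].T+T[:3,3]
def box(n,r,zl,zh):
    m=np.zeros(dep.shape,bool);m[r[1]:r[3],r[0]:r[2]]=1;m&=(P[...,2]>zl)&(P[...,2]<zh)
    print(n,m.sum(),cv2.minAreaRect(P[m][:,:2].astype(np.float32)),np.median(P[m][:,2]))
box("tote",(370,150,480,300),112,130)
box("loose",(398,220,452,275),48,60);box("packed",(400,177,456,208),48,60)
E
```

```text
14.1667 [-0.3  0.1  1. ]
tote 2035 ((560.7874755859375, -261.5972595214844), (212.05055236816406, 310.838134765625), 86.26020050048828) 118.85089803901883
loose 761 ((487.3281555175781, -258.3275146484375), (136.39768981933594, 58.368934631347656), 86.2294921875) 53.89274431639956
packed 816 ((650.5581665039062, -274.12200927734375), (141.010986328125, 59.9183349609375), 82.5972671508789) 53.790717962165104
```

View pics/w3.png

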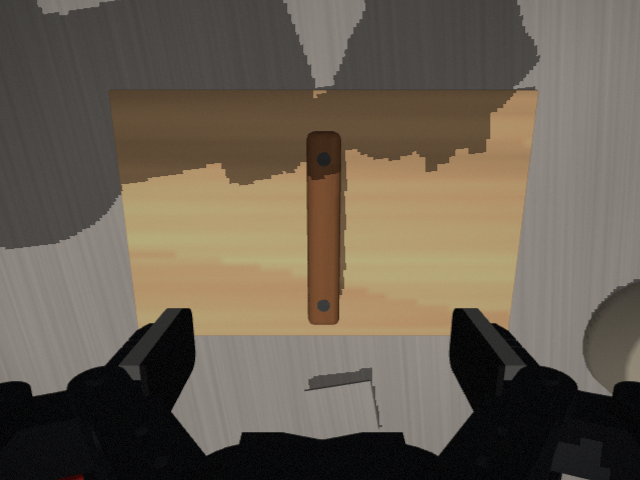

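View pics/t3.png

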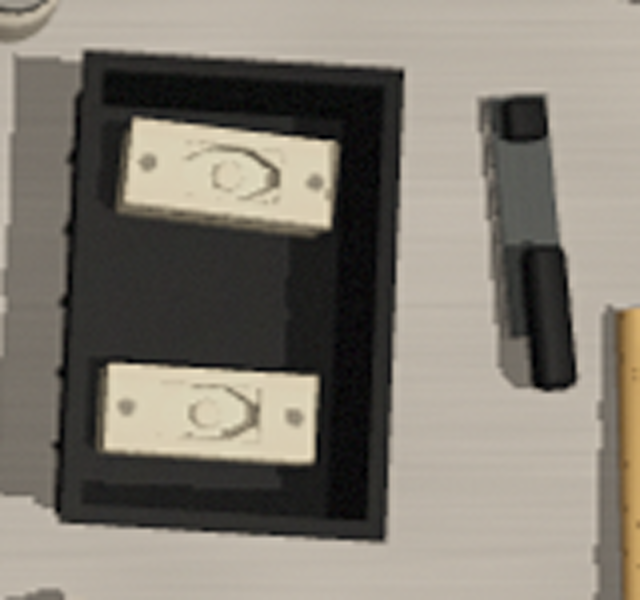

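Placing the block nudged the tote about 5 mm, because the opening finger touched its wall. That is well inside the limit. The loose block at (210,413) lies flat and parallel, and I've updated the tote pose. In the wrist view the handle at column 323 is centred between the fingers.

```bash
sed -i 's/^TC=.*/TC=np.array([560.6,-261.6]);TY=-0.067/' h.py; python3 - <<'E'
from h import *
from station import *
hand.set_gripper(0.55)
ctrl.move_straight([560.1,236.4,14],velocity=150); ctrl.wait(.1)
print(current_position().round(1),current_wrist_force().round(1))
hand.set_gripper(0.0,100)
print(current_opening(),current_wrist_force().round(1),current_position().round(1))
ctrl.move_straight([560.1,236.4,40],velocity=80)
ctrl.wait(.1)
print(current_time(),current_opening(),current_wrist_force().round(1),current_moment().round(2),current_position().round(1))
ctrl.move_straight([560.1,236.4,190],velocity=200)
d=get_image("side");cv2.imwrite("pics/s4.png",d["pixels"][:,:,::-1])
d=get_image("wrist");cv2.imwrite("pics/w4.png",d["pixels"][:,:,::-1])
E
```

```text
[560.8 236.6  15.2] [-1.  -1.1 -0.1]
0.22033613026670207 [-1.4 -0.3  6.1] [560.7 236.5  15. ]
16.725 0.2195870636913625 [ 0.2 -0.2 -4.3] [-0.04  0.03 -0.02] [559.8 236.3  39.7]
```

View pics/s4.png

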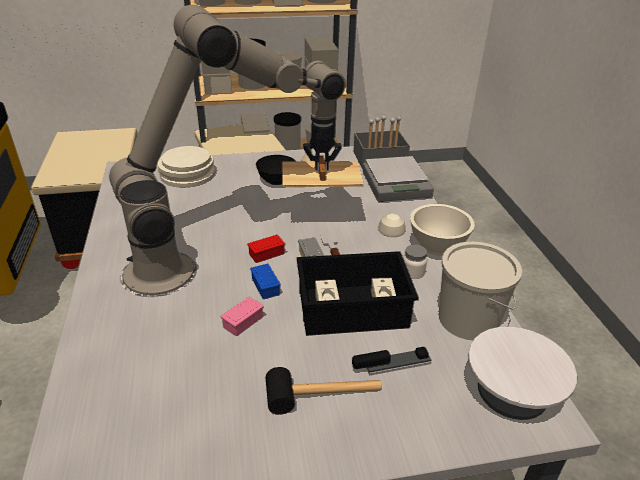

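View pics/w4.png

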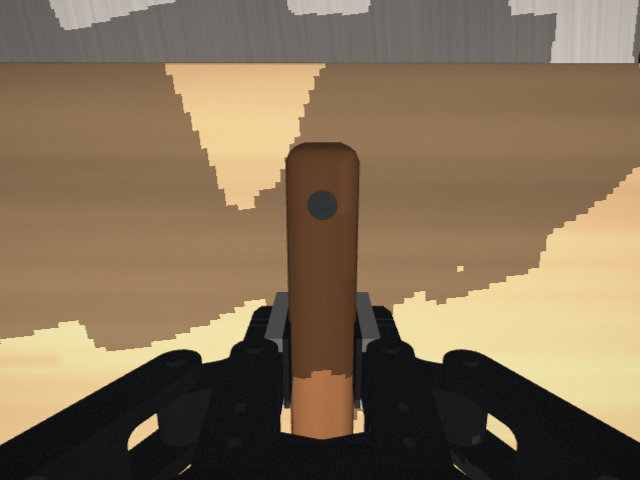

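The board is held level by its handle (column 322, square in the jaws). I'll carry it over the tote and check alignment from above before lowering.

```bash
python3 - <<'E'
from h import *
from station import *
ctrl.move_pose([*tote(0,0),190],R(TY)); ctrl.wait(.2)
ctrl.move_straight([*tote(0,0),150],velocity=150); ctrl.wait(.15)
d=get_image("top");cv2.imwrite("pics/t5.png",cv2.resize(d["pixels"][150:300,370:530,::-1],None,fx=4,fy=4,interpolation=cv2.INTER_CUBIC));np.savez("t5.npz",**d)
print(current_time(),current_position().round(1),current_tool_rot().round(3).tolist())
d=get_image("side");cv2.imwrite("pics/s5.png",cv2.resize(d["pixels"][170:350,260:450,::-1],None,fx=3,fy=3,interpolation=cv2.INTER_CUBIC))
E
```

```text
20.35 [ 561.2 -261.9  151.3] [[0.998, -0.067, 0.002], [-0.067, -0.998, -0.001], [0.002, 0.001, -1.0]]
```

View pics/t5.png

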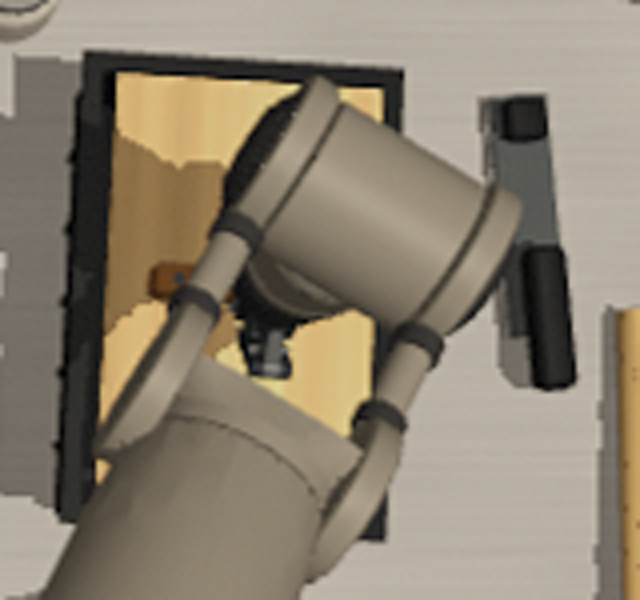

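View pics/s5.png

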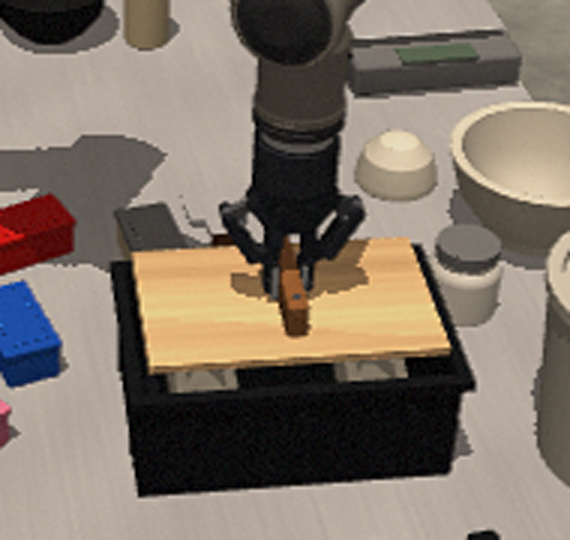

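```bash
python3 - <<'E'
from h import *
d=np.load("t5.npz")
c2=lambda L:[(370+(u+.5)/4-.5,150+(v+.5)/4-.5) for u,v in L]
b=toworld(c2([(116,71),(384,89),(97,480)]),145,d); t=toworld(c2([(86,51),(404,69),(384,541),(58,521)]),120,d)
print("tote",*rect(t))
c,s=np.cos(TY),np.sin(TY); M=np.array([[c,s],[-s,c]])
print(((b-t.mean(0))@M.T).round(1), ((b-TC)@M.T).round(1),((t-t.mean(0))@M.T).round(1))
E
```

```text
tote [ 559.6 -261.6] a len 208.8 ang -1.635 b len 307.3 ang 3.071
[[ 135.5   86.2]
 [ 134.6  -85.9]
 [-126.9   84.8]] [[ 134.6   86.2]
 [ 133.6  -86. ]
 [-127.8   84.8]] [[ 153.1  103.4]
 [ 154.2 -104.5]
 [-153.6 -104.2]
 [-153.7  105.4]]
```

The board corners fall at x=+135 and y=±86 in the tote frame, so it is centred and square. Lowering.

```bash
python3 - <<'E'
from h import *
from station import *
t=tote(0,0)
ctrl.move_straight([*t,75],velocity=90); ctrl.wait(.15)
f0=current_wrist_force()[2]; print(current_wrist_force().round(1),current_position().round(1))
for z in np.arange(73.5,65,-.5):
    ctrl.move_straight([*t,z],velocity=25); f=current_wrist_force()[2]; print(z,current_position()[2].round(1),round(f,1))
    if f-f0>4: break
hand.set_gripper(0.5); ctrl.wait(.15)
print(current_time(),current_wrist_force().round(1),current_opening())
ctrl.move_straight([*t,190],velocity=200)
ctrl.move_pose([480.8,-6.8,150],R(.085))
d=get_image("top");cv2.imwrite("pics/t6.png",cv2.resize(d["pixels"][150:300,370:530,::-1],None,fx=4,fy=4,interpolation=cv2.INTER_CUBIC));np.savez("t6.npz",**d)
d=get_image("side");cv2.imwrite("pics/s6.png",cv2.resize(d["pixels"][190:340,270:430,::-1],None,fx=4,fy=4,interpolation=cv2.INTER_CUBIC))
d=get_image("wrist");cv2.imwrite("pics/w6.png",d["pixels"][:,:,::-1])
print(current_time())
E
```

```text
[-0.2 -0.2 -3.1] [ 561.  -261.8   75.8]
73.5 73.5 -3.1
73.0 73.0 -2.5
72.5 72.5 -2.5
72.0 72.0 -3.5
71.5 71.4 -3.7
71.0 70.9 -3.2
70.5 70.5 -3.2
70.0 70.1 -3.2
69.5 70.0 2.0
24.2917 [ 0.3 -0.  -0. ] 0.5027554149019439
26.2417
```

View pics/t6.png

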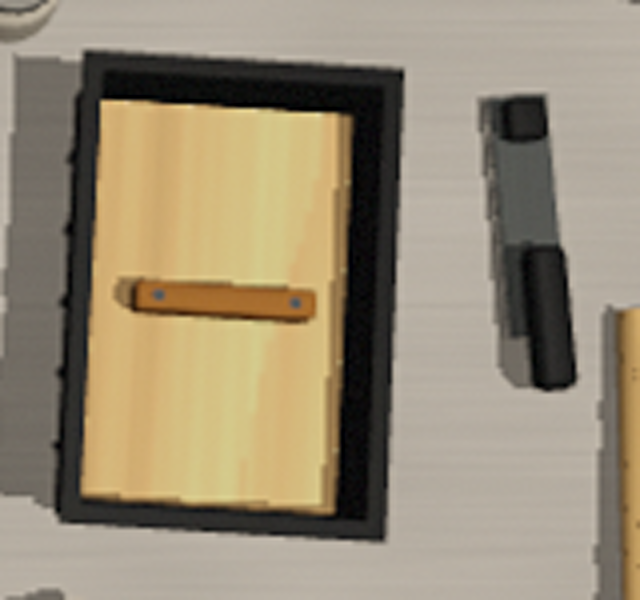

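View pics/s6.png

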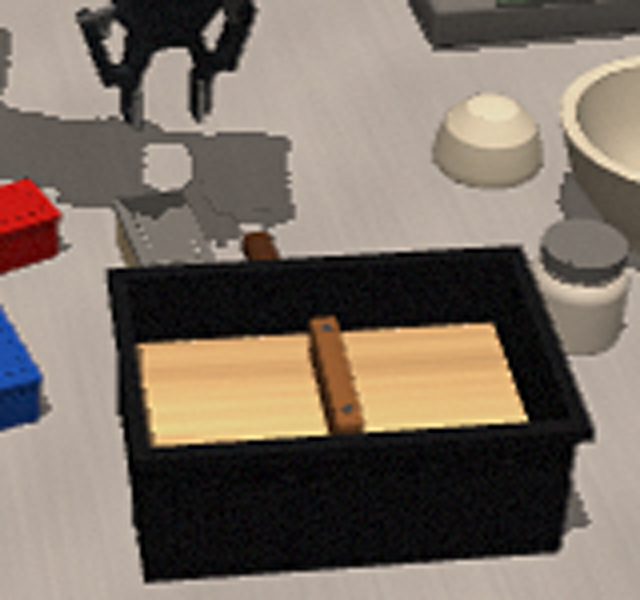

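View pics/w6.png

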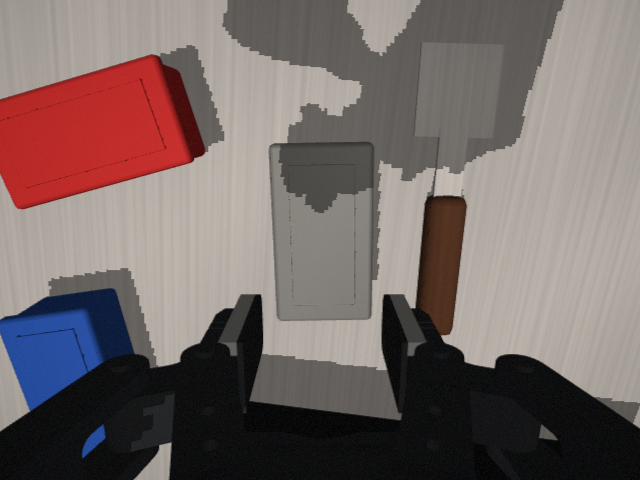

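The divider sits level on both blocks with the handle up: seat contact came at a TCP height of 70.0, so the underside is at about 55 mm. The grey-lid tub (columns 270–373) is centred between the jaws and the scraper handle (column 445) is clear.

```bash
python3 - <<'E'
from h import *
from station import *
d=np.load("top0.npz");print("scraper edge",toworld([(200+605/5,160+330/4.6),(200+780/5,160+325/4.6)],15,d).round(1).tolist())
hand.set_gripper(0.85)
ctrl.move_straight([480.8,-6.8,60],velocity=180)
d=get_image("wrist");cv2.imwrite("pics/w7.png",d["pixels"][:,:,::-1])
E
```

```text
scraper edge [[548.6, 15.7], [551.2, -81.4]]
```

View pics/w7.png

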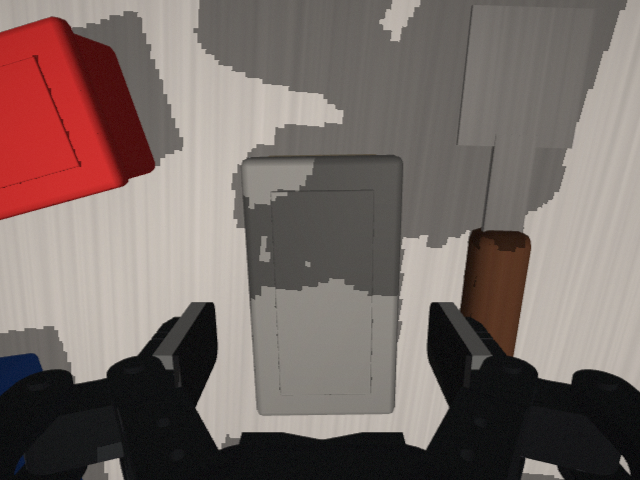

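The tub (columns 250–400) is centred between the fingers and both sides are clear.

```bash
python3 - <<'E'
from h import *
from station import *
ctrl.move_straight([480.8,-6.8,11],velocity=100); ctrl.wait(.15)
print(current_position().round(1),current_wrist_force().round(1))
hand.set_gripper(0.0,50)
print(current_opening(),current_wrist_force().round(1),current_position().round(1))
ctrl.move_straight([480.8,-6.8,30],velocity=60); ctrl.wait(.1)
print(current_opening(),current_wrist_force().round(1),current_position().round(1))
ctrl.move_straight([480.8,-6.8,190],velocity=180)
d=get_image("wrist");cv2.imwrite("pics/w8.png",d["pixels"][:,:,::-1])
d=get_image("side");cv2.imwrite("pics/s8.png",cv2.resize(d["pixels"][130:330,230:430,::-1],None,fx=3,fy=3))
print(current_time(),current_opening())
E
```

```text
[481.4  -6.9  11.7] [ 0.5 -0.1 -0.2]
0.6928018447575841 [-0.5  0.4  4.7] [481.3  -6.9  11.8]
0.6953271701444175 [ 0.3  0.3 -1.4] [480.6  -6.8  29.9]
30.1083 0.6937934642420865
```

View pics/w8.png

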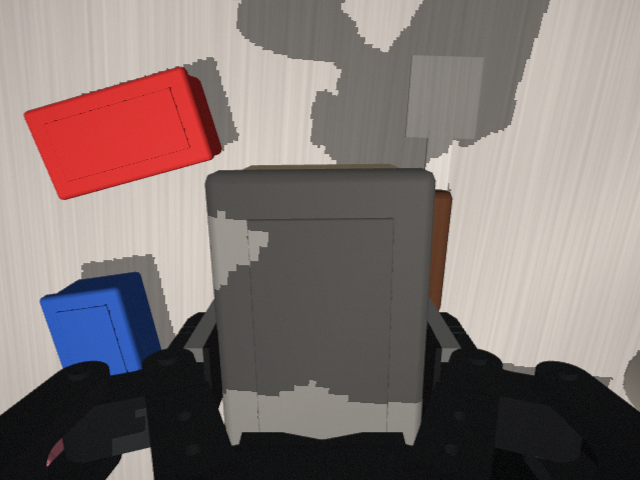

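View pics/s8.png

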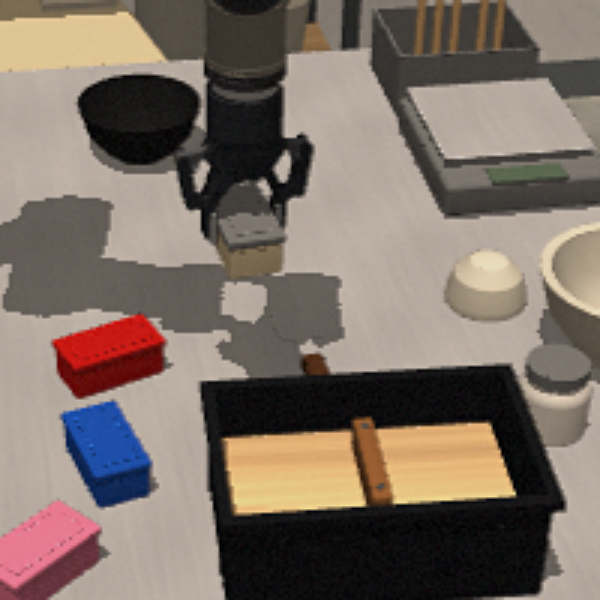

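The tub is held upright. I'll lower it onto the board's near side (x=-72 in the tote frame), clear of the handle and the wall.

```bash
python3 - <<'E'
from h import *
from station import *
t=tote(-70,0)
ctrl.move_pose([*t,200],R(TY)); ctrl.wait(.2)
ctrl.move_straight([*t,115],velocity=150)
ctrl.move_straight([*t,81],velocity=70); ctrl.wait(.15)
f0=current_wrist_force()[2]; print(current_wrist_force().round(1),current_position().round(1))
for z in np.arange(79,70,-.5):
    ctrl.move_straight([*t,z],velocity=25); f=current_wrist_force()[2]; print(z,current_position()[2].round(1),round(f,1))
    if f-f0>3: break
hand.set_gripper(0.8); ctrl.wait(.15)
print(current_time(),current_wrist_force().round(1),current_opening())
ctrl.move_straight([*t,200],velocity=150)
ctrl.move_pose([450,60,250],R(TY))
d=get_image("top");cv2.imwrite("pics/t9.png",cv2.resize(d["pixels"][150:300,370:530,::-1],None,fx=4,fy=4,interpolation=cv2.INTER_CUBIC));np.savez("t9.npz",**d)
d=get_image("side");cv2.imwrite("pics/s9.png",cv2.resize(d["pixels"][190:340,270:430,::-1],None,fx=4,fy=4,interpolation=cv2.INTER_CUBIC))
print(current_time())
d=np.load("t9.npz");dep=d["depth"];K=d["intrinsics"];T=d["T"]
v,u=np.mgrid[:480,:640]
P=np.stack([(u-K[0,2])/K[0,0]*dep,(v-K[1,2])/K[1,1]*dep,dep],-1)@T[:3,:3].T+T[:3,3]
def box(n,r,zl,zh):
    m=np.zeros(dep.shape,bool);m[r[1]:r[3],r[0]:r[2]]=1;m&=(P[...,2]>zl)&(P[...,2]<zh)
    Q=P[m]; A=np.c_[Q[:,:2]-Q[:,:2].mean(0),np.ones(len(Q))]; k=np.linalg.lstsq(A,Q[:,2],rcond=None)[0]
    print(n,m.sum(),cv2.minAreaRect(Q[:,:2].astype(np.float32)),np.median(Q[:,2]),"slope",k[:2].round(3))
box("tote",(370,150,480,300),113,130)
box("tub",(398,225,452,278),104,113); box("board",(397,178,455,215),58,70);box("handle",(397,215,455,236),94,103)
E
```

```text
[ 0.4  0.9 -1.6] [ 491.1 -257.1   81.4]
79.0 79.0 -2.7
78.5 78.5 -2.4
78.0 78.0 -1.9
77.5 77.5 -2.5
77.0 77.0 -1.9
76.5 76.5 -2.5
76.0 76.0 -2.7
75.5 75.9 2.7
35.2 [-0.1  0.2  0.5] 0.7994724529316724
37.5083
tote 2106 ((560.818359375, -261.61279296875), (211.6102752685547, 311.07098388671875), 86.31340789794922) 118.74290000884935 slope [-0.001 -0.   ]
tub 808 ((507.53485107421875, -255.0111541748047), (110.94409942626953, 97.14412689208984), 89.81287384033203) 108.93795876409331 slope [-0.004  0.001]
board 1977 ((639.70166015625, -267.7680969238281), (157.10816955566406, 99.71565246582031), 89.76961517333984) 63.24356182856582 slope [-0.002 -0.   ]
handle 283 ((559.0855102539062, -259.730224609375), (119.588134765625, 20.10247230529785), 86.15733337402344) 99.05114438364285 slope [0.028 0.   ]
```

View pics/t9.png

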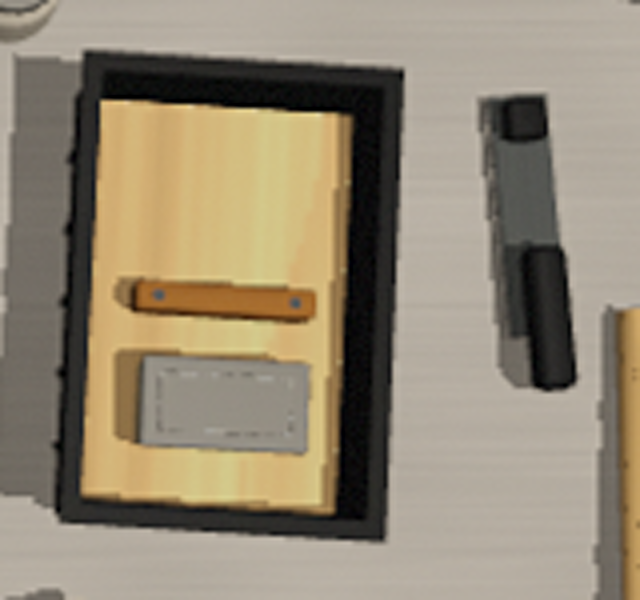

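View pics/s9.png

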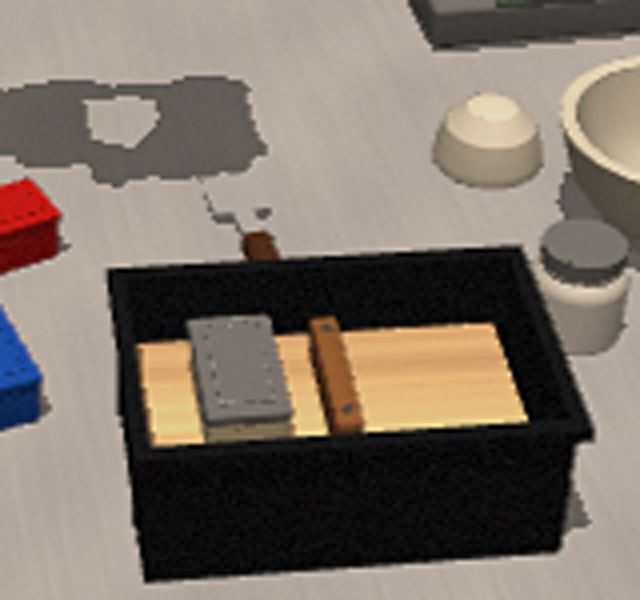

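All three pieces are in place: the tub lid is flat at about 110 mm, the board is level with its top at about 64 mm, and the handle is centred within 2 mm. Handing in.

```bash
python3 -c "
from station import *
ctrl.finish_job(); print(current_time())"
```

```text
the job is handed in; nothing more can be done
the job is handed in; nothing more can be done
```

The kit is packed and handed in at about 37.5 s on the robot clock. The job reports no verdict, so the results below are my own checks.

- **What I did:** I laid the loose block flat across the tote's empty end. Then I set the divider on both blocks with its handle up, and stood the grey-lidded tub on the board's near (−x) side beside the handle. Each piece was lowered until the wrist force showed contact before I let go.
- **Blocks:** after the block was released, it sat about 73 mm to −x and the packed block about 90 mm to +x, parallel within 0.07 rad.
- **Divider:** its top reads about 64 mm with a slope of 0.002, and its handle is within about 2 mm of the tote's centre.
- **Tub:** the lid reads about 109 mm with a slope of 0.004 or less, which matches a tub standing flat on the board.
- **What disagreed:**
  - Opening the gripper after placing the block pushed the tote wall and moved the tote about 5 mm, against a 40 mm limit. I re-measured the tote before placing the divider.
  - The final automatic outline of the tub caught part of the handle's top as well, so I judged the tub's position from the pictures.
  - Depth readings were about 1 mm low throughout.

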